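# Open the bottle of the two-part glue set whose thread hand is unknown

## Robot

A 6-joint arm with a two-finger parallel gripper is mounted at the origin on a cart in front of the work surface, level with it; the furniture and walls round the work are solid. World frame = base frame: x ahead of the robot, y to its left, z up, the work surface at z = 0. Lengths are in m, angles in rad, forces in N, time in s.
With the tool pointing down it reaches from about 0.275 to 0.85 m from the base axis. Payload 5.2 kg.
Tool frame: the origin (TCP) lies on the front face of the gripper's body, between the roots of the fingers; the fingertips stand 73 mm ahead of it and the grasp point (between the pads) lies r.grasp_offset ahead of it (r.grasp_offset is the distance from the TCP to the grasp point, in m); z points along the fingers, y is the direction in which the jaws open and shut (so a half turn about z gives the same grasp; the last joint's range is limited). The gripper opens to 85 mm and grips with 20 to 120 N. Pads are 22 mm wide; open, the fingers measure 114 mm over their backs; the gripper's body (76 mm by 85 mm) begins 54 mm behind the grasp point. The pads swing forward as they close: fully open they stand 13 mm farther back than shut.
Start: joints at [-1.303, 0.259, 1.535, -0, 1.348, -0.203], TCP at [0.25, -0.49, 0.304] pointing down, gripper open.
Joint ranges: [-3.14, 3.14], [-0.91, 2.08], [0.19, 2.58], [-1.22, 4.36], [0.22, 2.71], [-3.12, 3.12]. Speed limits (rad/s): [2.57, 2.57, 3.14, 3.14, 3.14, 3.14].

## Interface

Orientations are given as [roll, pitch, yaw] about the fixed x, y, z axes, in that order (R = Rz(yaw) Ry(pitch) Rx(roll)).
In Python, from plant import status, cams, r gives the robot as it stands.
- The arm moves only by the tool jog_arm, never from a script. Its argument "series" is one flat list of numbers, 5 for each row, row after row: the shift along the tool's x, y, z in m, then the turn about the tool's z in rad, then the gripper's target within -1 to 1 (fully open at 1, half-way at 0, shut at -1). A call has exactly 10 rows; each row shifts and turns the commanded pose from where the row before left it, along the tool's axes as they then stand; what a row does not reach is not made up. A row lasts 1/8 s, in which the tool goes at most 62.5 mm and 10.7 degrees, less where a joint would pass 70% of its speed; a pose out of reach is approached as far as the arm can. A call with a gripper value outside its range is refused whole. The fingers move at their own pace and stop on an object; "grip_force" is the grip in N (left out, the last holds). Time passes only in rows, so rows that do not move let the fingers close, or fill a call up. It gives the time, the measured TCP pose, the force and the opening at its end, in the units of the state.
- status.state(): the state, without advancing time (a new reading comes with each control period).
- cams.grab_frame(name): name is "scene" or "top" or "wrist"; returns the picture (480x640x3 uint8, red, green, blue); there is no depth.
- cams.get_calibration(name): a dict with "mtx" (3x3 intrinsics, pixels), "k1" (the pictures are not rectified: a ray, as slopes to the right and down, at radius r is drawn at 1 + k1 r^2 times it, then the intrinsics apply), "world_to_cam" (4x4, takes a point from world to camera coordinates); the wrist camera has in their place "tool_from_camera" (4x4, takes a point from camera to tool coordinates, whose origin is the TCP and whose axes are the flange's). Camera axes: x right, y down, z forward; pixel columns grow to the right and rows downward; lengths in m; the calibration is good to about 2 mm. A picture is of the moment at which its call begins: read the wrist's pose just before it. get_calibration takes no time and is no camera call.
- r.finish_job(): hands the job in, once; it reports no verdict.
The state is a dict: "t": time; "joint_positions": joint angles; "joint_velocities": joint speeds; "tau": joint torques, N m; "ee_pos": TCP position; "orientation": TCP orientation; "force": force on the tool from outside, world axes, zero at the start; "torque": the same for the moment, N m; "opening": finger opening in m.
Only numpy, scipy, OpenCV 4.12 (cv2) and the standard library are available. Lean on these libraries where they do the work, as an engineer would, in place of code of your own. Each camera call takes 0.05 s, during which the arm holds its last target.

## Task

The two bottles of a two-part glue set stand in their caddy and a roll of tape has been parked over the nozzle of one of them. Lift the roll up off the nozzle and lay it flat on the desk (set down, not dropped), then unscrew the nozzle cap of that same bottle and lift it a few centimetres clear above its bottle: one of the two bottles has a left-hand thread and nobody knows which, so try both ways until it loosens. Finish while still holding the cap up in the gripper, leave the other bottle closed, and do not shove the other things on the desk about.

Things in the scene. Friction and masses are not known exactly. Their poses are not given: they have to be found in the camera images.
- caddy: Fixed grey tray 66 (x) x 190 (y) x 30 mm high with the two fixed white bottles, 65 mm to either side of its origin along its y axis. Origin: centre of its underside on the desk; z up. Each bottle: body 46 mm square up to 68 mm above the desk, shoulder, bare neck 28 mm across from 80 to 90 mm, then thread 30 mm across up to 114 mm. Which one is left-handed cannot be seen and changes.
- cap_a_collar (a point): Nozzle cap to take off (the one under the roll; at either place of the caddy). Round ribbed grey collar 40 mm across, 26 mm high, gripped by its sides; on it a tapered nozzle 13 mm wide, 22 mm high. Point: collar's centre, 107 mm above the desk when closed (collar 94 to 120, tip 142 mm). z up along the nozzle; x points to a small dark mark; closed, x is along the caddy's x within 0.06 rad.
- cap_b_collar (a point): The same cap on the other bottle, to be left closed and untouched; same size and axes, point at the centre of its collar.
- roll_center (a point): Roll of tape, a flat ring 51 mm across outside, hole 18 mm, 18 mm thick, 22 g. Point: its centre, half its thickness; z along its axis. At the start it lies level on the collar of cap_a round its nozzle, its point 129 mm above the desk; the nozzle stands 4 mm out of it. Lying flat on the desk its point is 9 mm up.
- lens_cap_center (a point): Bystander: loose black disc 62 mm across, 8 mm thick; its centre.
- bud_case_center (a point): Bystander: loose white rounded case 46 x 58 x 29 mm; its centre.
- glue_stick_center (a point): Bystander: loose white glue stick standing upright, 22 mm across, 90 mm high; its centre.
- under_screen (a point): Fixed point on the desk straight under the upper left corner (500 mm up), as the robot sees it, of the large computer screen, whose back leans towards the robot. From that corner the screen runs 640 mm to the right (-y) and down to 100 mm above the desk, there 150 mm farther away. Its foot reaches 60 mm nearer than this point, 260 to 410 mm right of it. Swing the arm past it at short reach.
- roll: The same roll of tape; origin at the centre of its underside.
- cap_a: Same cap; origin at the centre of its open lower end, 13 mm under the collar's centre. 40 g. Loosening way: free after 60 degrees, lifts straight up between 65 and 125 degrees; it does not rise by turning. Other way: stops hard within 10 degrees, then the grip slips round it. Right-hand thread loosens counter-clockwise from above (+z), left-hand clockwise. Pulling alone does not open it.
- cap_b: The same other cap; origin at the centre of its open lower end.
Not all that is in view belongs to the job. What is shaped like the roll but pink is not meant. What is shaped like the cap_a but pink is not meant.

How it is judged:
By the outcome, as a careful person would: the job done as asked, in the order asked, and still so for the second after the job is handed in, while the arm keeps its last pose, push and grip.
It also fails if it takes over 61 s, if anything falls off the work surface, if the arm or the gripper's body presses on something with over 40 N, if the wrist force passes 120 N, or if a joint passes its speed limit or range.

## Working session

There is one attempt and no reset: what is moved stays moved. The work goes in short steps, Python scripts to look and compute and a tool call to move; the robot and the scene stay as the last step left them, time stands still between calls to the robot, and variables do not carry over. Pictures are saved under pics/ and viewed, and the job is handed in when it is done.

Besides the shell and the picture viewer there is one more tool, called after "Request:" as a command line: name --argument value ..., lists and objects as JSON in quotes. jog_arm: Moves the arm, as the interface text tells. Its arguments: {"type":"object","properties":{"series":{"type":"array","items":{"type":"number"}},"grip_force":{"type":"number"}},"required":["series"]}

```bash
ls; mkdir -p pics
python3 - <<'E'
from plant import status, cams, r
import cv2
print(status.state(), r.grasp_offset)
for n in ["scene","top","wrist"]:
    im=cams.grab_frame(n); cv2.imwrite(f"pics/{n}0.png",im[:,:,::-1]); print(n,cams.get_calibration(n))
E
```

```text
pics
{'t': 0.0, 'joint_positions': array([-1.30275989e+00,  2.59356320e-01,  1.53606996e+00,  1.36250977e-05,
        1.34801836e+00, -2.02796175e-01]), 'joint_velocities': array([-0.0010114 , -0.00154156,  0.00069592,  0.00029835, -0.00133049,
       -0.00025755]), 'tau': array([ 8.00384441e-04, -4.46025074e+01, -2.90573537e+01,  4.56301109e-05,
        1.18278677e-02,  5.88927222e-06]), 'ee_pos': array([ 0.24941525, -0.48975351,  0.30307268]), 'orientation': array([-3.13978130e+00, -3.86016405e-04,  4.70829242e-01]), 'force': array([-0.33700392,  0.63276058,  0.2825469 ]), 'torque': array([0.00799532, 0.00775782, 0.02531115]), 'opening': 0.08529929413142767} 0.0539
scene {'mtx': array([[561.4690166 ,   0.        , 313.29797438],
       [  0.        , 561.4690166 , 240.42127838],
       [  0.        ,   0.        ,   1.        ]]), 'k1': 0.04418948293025997, 'world_to_cam': array([[ 0.90233325, -0.43077536,  0.01507648, -0.39806875],
       [-0.27546057, -0.60319656, -0.74851545,  0.40982068],
       [ 0.33153609,  0.6712574 , -0.66294594,  0.53993598],
       [ 0.        ,  0.     
[... 349 characters left out ...]
26,  0.59146036],
       [ 0.14373161, -0.01295962, -0.98953184,  0.86024726],
       [ 0.        ,  0.        ,  0.        ,  1.        ]])}
wrist {'mtx': array([[374.85867019,   0.        , 322.77034399],
       [  0.        , 374.85867019, 239.36775323],
       [  0.        ,   0.        ,   1.        ]]), 'k1': -0.05499576275136745, 'tool_from_camera': array([[ 3.06697197e-04, -9.61385272e-01, -2.75205858e-01,
         7.09343689e-02],
       [ 9.99999717e-01,  1.05860868e-04,  7.44620893e-04,
        -4.01813017e-04],
       [-6.86734029e-04, -2.75206008e-01,  9.61385033e-01,
        -6.90626253e-02],
       [ 0.00000000e+00,  0.00000000e+00,  0.00000000e+00,
         1.00000000e+00]])}
```

View pics/scene0.png

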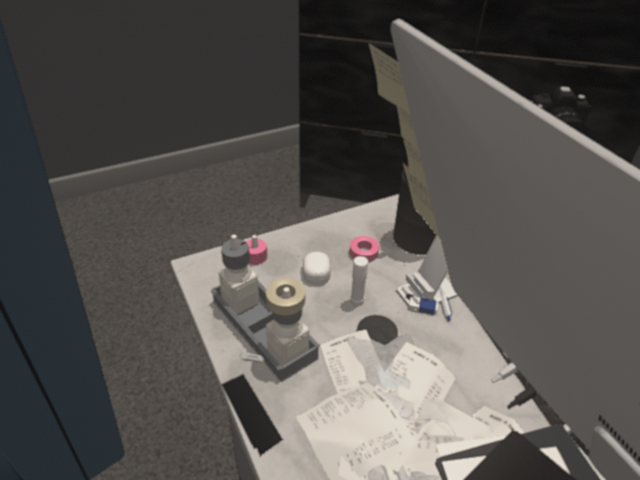

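View pics/top0.png

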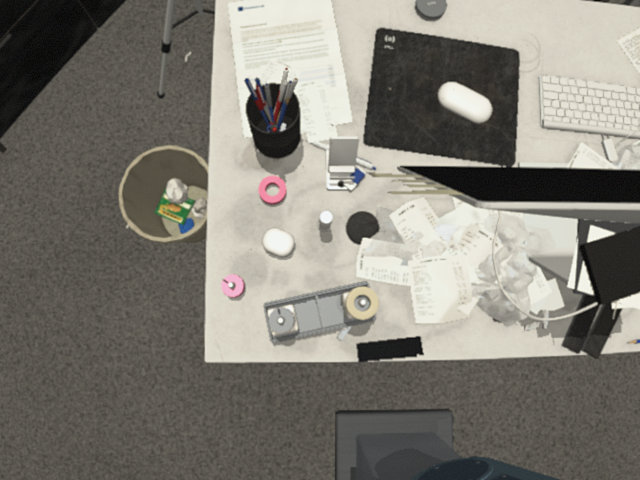

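View pics/wrist0.png

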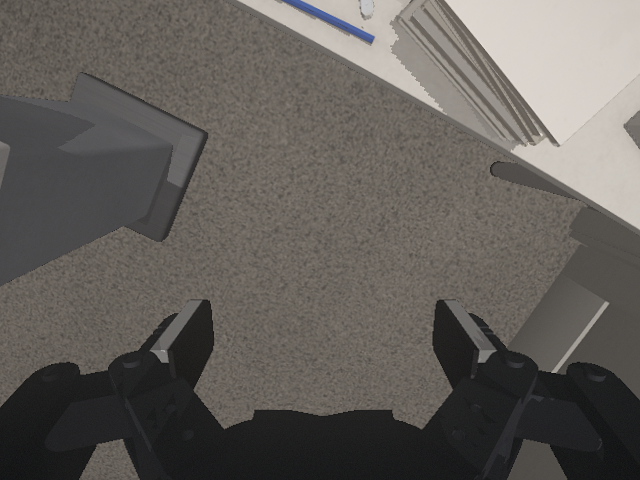

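The tan roll sits at top (362,303) and scene (286,295). Possible mistakes are the pink ring at top (272,190), the pink cap at top (232,287), and the bare grey cap_b at top (283,318). Next I measure and crop close.

```bash
cat > h.py <<'E'
import numpy as np, cv2
from plant import status, cams, r
from scipy.spatial.transform import Rotation as R
def pose():
    s=status.state(); T=np.eye(4); T[:3,:3]=R.from_euler('xyz',s['orientation']).as_matrix(); T[:3,3]=s['ee_pos']; return T
def c2w(n,Tt=None):
    c=cams.get_calibration(n)
    return np.linalg.inv(c['world_to_cam']) if n!='wrist' else Tt@c['tool_from_camera']
def ray(n,px,Tt=None):
    c=cams.get_calibration(n);M=c['mtx'];k=c['k1']
    d=np.array([(px[0]-M[0,2])/M[0,0],(px[1]-M[1,2])/M[1,1]]);u=d.copy()
    for _ in range(30):u=d/(1+k*(u@u))
    T=c2w(n,Tt);v=T[:3,:3]@np.array([u[0],u[1],1]);return T[:3,3],v/np.linalg.norm(v)
def plane(n,px,z,Tt=None):
    o,v=ray(n,px,Tt);return o+v*(z-o[2])/v[2]
def proj(n,P,Tt=None):
    c=cams.get_calibration(n);M=c['mtx'];q=np.linalg.inv(c2w(n,Tt))@np.append(P,1);u=q[:2]/q[2];u=u*(1+c['k1']*(u@u))
    return u[0]*M[0,0]+M[0,2],u[1]*M[1,1]+M[1,2]
def tri(a,b):
    (o1,v1),(o2,v2)=a,b
    A=np.array([v1,-v2]).T;t=np.linalg.lstsq(A,o2-o1,rcond=None)[0]
    p,q=o1+t[0]*v1,o2+t[1]*v2;return (p+q)/2,np.linalg.norm(p-q)
E
python3 - <<'E'
from h import *
top=cv2.imread('pics/top0.png');sc=cv2.imread('pics/scene0.png')
for n,im,box in (('top',top,(330,270,400,340)),('scene',sc,(255,265,320,330))):
    x0,y0,x1,y1=box;hsv=cv2.cvtColor(im,cv2.COLOR_BGR2HSV)
    m=cv2.inRange(hsv,(12,60,90),(35,255,255));mm=np.zeros_like(m);mm[y0:y1,x0:x1]=m[y0:y1,x0:x1]
    cs,_=cv2.findContours(mm,cv2.RETR_EXTERNAL,cv2.CHAIN_APPROX_NONE);c=max(cs,key=cv2.contourArea)
    print(n,cv2.boundingRect(c),cv2.contourArea(c),cv2.fitEllipse(c))
print('roll top',plane('top',(362,303),.138),'scene',plane('scene',(286,295),.138))
for nm,p,z in (('capb',(283,319),.12),('nozb',(281,322),.142),('lens',(363,228),.008),('bud',(278,242),.029),('stick',(326,214),.09),('pinkring',(272,190),.018),('pinkcap',(232,287),.03),('phone',(390,348),.01),('edgeL',(206,360),0),('screenCorner',(400,167),.5)):
    print(nm,plane('top',p,z))
a=cv2.resize(top[260:360,240:400],None,fx=4,fy=4,interpolation=cv2.INTER_CUBIC)
b=cv2.resize(sc[220:390,200:400],None,fx=3,fy=3,interpolation=cv2.INTER_CUBIC)
cv2.imwrite('pics/ct.png',a);cv2.imwrite('pics/cs.png',b)
E
```

```text
top (350, 295, 6, 11) 2.5 ((352.8526916503906, 299.93682861328125), (4.936638832092285, 9.15410041809082), 9.20202922821045)Traceback (most recent call last):
  File "<stdin>", line 7, in <module>
cv2.error: OpenCV(4.12.0) /io/opencv/modules/imgproc/src/shapedescr.cpp:361: error: (-201:Incorrect size of input array) There should be at least 5 points to fit the ellipse in function 'fitEllipseNoDirect'
```

Run:
```python
from h import *
top=cv2.imread('pics/top0.png');sc=cv2.imread('pics/scene0.png')
print(top[303,350],sc[302,274],top[303,375])
for n,im,box in (('top',top,(330,270,400,340)),('scene',sc,(255,265,320,330))):
    x0,y0,x1,y1=box
    i=im.astype(int);m=((i[...,2]-i[...,0]>22)&(i[...,2]>90)).astype(np.uint8)*255;mm=np.zeros_like(m);mm[y0:y1,x0:x1]=m[y0:y1,x0:x1]
    cs,_=cv2.findContours(mm,cv2.RETR_EXTERNAL,cv2.CHAIN_APPROX_NONE);c=max(cs,key=cv2.contourArea)
    print(n,cv2.boundingRect(c),cv2.contourArea(c),cv2.fitEllipse(c))
print('roll top',plane('top',(362,303),.138),'scene',plane('scene',(286,295),.138))
for nm,p,z in (('capb',(283,319),.12),('nozb',(281,322),.142),('lens',(363,228),.008),('bud',(278,242),.029),('stick',(326,214),.09),('pinkring',(272,190),.018),('pinkcap',(232,287),.03),('phone',(390,348),.01),('edgeL',(206,360),0),('screenCorner',(400,167),.5)):
    print(nm,plane('top',p,z))
a=cv2.resize(top[260:360,240:400],None,fx=4,fy=4,interpolation=cv2.INTER_CUBIC)
b=cv2.resize(sc[220:390,200:400],None,fx=3,fy=3,interpolation=cv2.INTER_CUBIC)
cv2.imwrite('pics/ct.png',a);cv2.imwrite('pics/cs.png',b)
```

```text
[168 205 218] [144 172 186] [167 205 217]
top (343, 286, 37, 34) 889.0 ((361.440673828125, 302.2953186035156), (32.48711395263672, 35.34480285644531), 108.11750793457031)
scene (266, 277, 40, 30) 918.5 ((285.3869934082031, 291.6499938964844), (29.33308219909668, 39.915802001953125), 88.12294006347656)
roll top [0.48230534 0.17957942 0.138     ] scene [0.48182347 0.17161913 0.138     ]
capb [0.45842845 0.30228209 0.12      ]
nozb [0.45400557 0.30437024 0.142     ]
lens [0.62211353 0.16100666 0.008     ]
bud [0.59377275 0.31534246 0.029     ]
stick [0.63198341 0.23196583 0.09      ]
pinkring [0.69153589 0.32738199 0.018     ]
pinkcap [0.51396198 0.39607948 0.03      ]
phone [0.40475393 0.11661958 0.01      ]
edgeL [0.38426409 0.4461682  0.        ]
screenCorner [0.59190514 0.18321491 0.5       ]
```

View pics/ct.png

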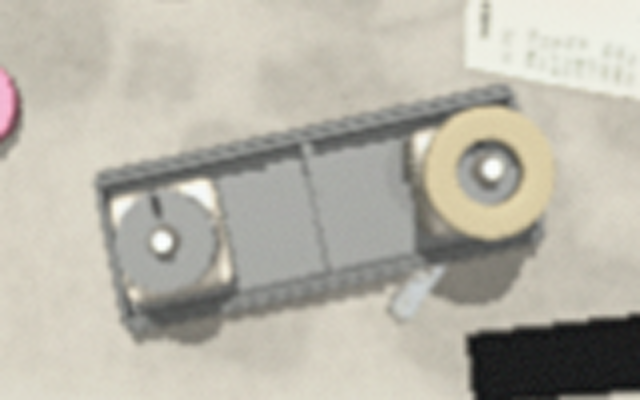

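View pics/cs.png

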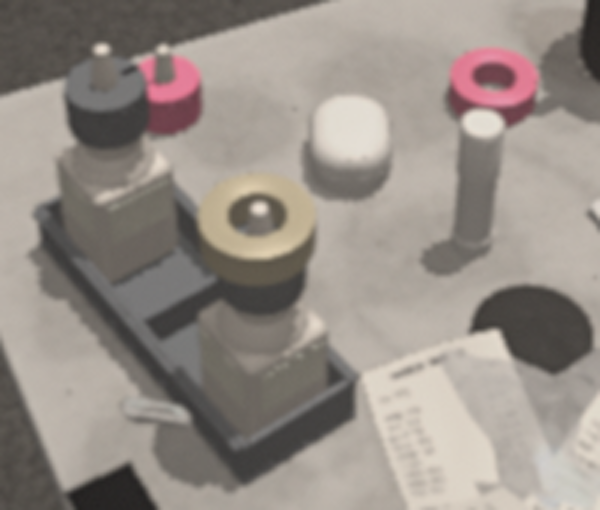

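Run:
```python
from h import *
for n in('top','scene'):print(n,'cam at',c2w(n)[:3,3])
off=-0.4
print('tip',tri(ray('top',(362.4,301.7)),ray('scene',(286.4,289.0))))
print('rolltop',tri(ray('top',(361.9,302.9)),ray('scene',(285.4,290.4))))
print('tipB',tri(ray('top',(280.0,319.7)),ray('scene',(233.5,236.2))))
for p in((400,167),(490,207),(480,203)):print('screen',p,plane('top',p,.5),tri(ray('top',p),ray('scene',(395,22))))
print('scene corner @.5',plane('scene',(395,22),.5))
```

```text
top cam at [0.463132   0.26653994 0.93312784]
scene cam at [ 0.29307185 -0.2867118   0.67070695]
tip (array([0.48488419, 0.17899239, 0.14065347]), np.float64(0.00137721059697709))
rolltop (array([0.48334855, 0.17944735, 0.13822657]), np.float64(0.001887514911024229))
tipB (array([0.4578773 , 0.30585685, 0.14055861]), np.float64(0.0007966707957223119))
screen (400, 167) [0.59190514 0.18321491 0.5       ] (array([0.60347733, 0.17592594, 0.4661984 ]), np.float64(0.003232636178748091))
screen (490, 207) [0.55612993 0.10396309 0.5       ] (array([0.55641643, 0.10341119, 0.49845914]), np.float64(9.691570824546963e-05))
screen (480, 203) [0.55969159 0.1128996  0.5       ] (array([0.56109381, 0.11097125, 0.49506386]), np.float64(0.0006576165232258026))
scene corner @.5 [0.55399536 0.09990464 0.5       ]
```

The crop shows the tan ring around the nozzle of the right-hand bottle (y≈0.18). Tips triangulate to 141 mm high and 130 mm apart, which fits the description. Before swinging I check the clutter on the right.

Run:
```python
from h import *
for a,b in (((640,222),(515,432)),((585,250),(430,480)),((640,210),(640,180))): print(tri(ray('top',a),ray('scene',b)))
for P in ((.25,-.2,.2),(.3,-.1,.23),(.35,.05,.23),(.3,-.3,.0)):
  print(P,proj('top',P),proj('scene',P))
T=pose();Rt=T[:3,:3]
print(plane('top',(600,300),0),plane('top',(590,260),0.1))
```

```text
(array([ 0.55199033, -0.16565379,  0.30258468]), np.float64(0.05977244692194724))
(array([ 0.52050483, -0.13749168,  0.20589326]), np.float64(0.07088077496326745))
(array([ 0.58392135, -0.10115426,  0.45518498]), np.float64(0.05251446099084075))
(0.25, -0.2, 0.2) (np.float64(617.877968514921), np.float64(451.1514084181897)) (np.float64(177.1134433652784), np.float64(750.2309974151196))
(0.3, -0.1, 0.23) (np.float64(567.5056946727369), np.float64(427.35897956819514)) (np.float64(203.76317676516857), np.float64(532.2618352076803))
(0.35, 0.05, 0.23) (np.float64(464.79254902106175), np.float64(396.8798765048906)) (np.float64(208.05480954834871), np.float64(356.96030805534014))
(0.3, -0.3, 0.0) (np.float64(605.1572339689892), np.float64(396.1526757631299)) (np.float64(315.8291815238037), np.float64(930.5118391295696))
[ 0.48311539 -0.29722154  0.        ] [ 0.55006559 -0.22267587  0.1       ]
```

Run:
```python
from h import *
a=cv2.imread('pics/top0.png')[150:370,440:640];b=cv2.imread('pics/scene0.png')[330:480,400:640]
cv2.imwrite('pics/x.png',np.hstack([cv2.resize(a,(400,440)),cv2.resize(b,(400,440))]))
```

```text
(no output)
```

View pics/x.png

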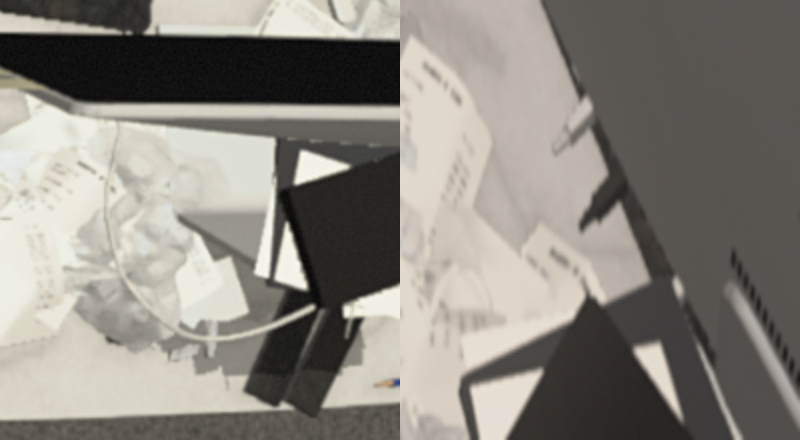

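Request:
jog_arm --series '[0.02,-0.03,0,0,1,0.033,-0.045,0,0,1,0.033,-0.045,0,0,1,0.033,-0.045,0,0,1,0.033,-0.045,0,0,1,0.033,-0.045,0,0,1,0.033,-0.045,0,0,1,0.033,-0.045,0,0,1,0.033,-0.045,0,0,1,0.033,-0.045,0,0,1]' --grip_force 30

```text
t: 1.4
ee_pos: [0.3345, 0.0431, 0.3041]
orientation: [3.141, -0.001, 0.47]
force: [1.0, -1.3, -1.2]
opening: 0.0854
```

Request:
jog_arm --series '[0.0325,-0.009,0.005,0,1,0.0325,-0.009,0.005,0,1,0.0325,-0.009,0.005,0,1,0.0325,-0.009,0.005,0,1,0.0325,-0.009,0.005,0,1,0.0325,-0.009,0.005,0,1,0,0,0,0,1,0,0,0,0,1,0,0,0,0,1,0,0,0,0,1]'

```text
t: 2.65
ee_pos: [0.4836, 0.1774, 0.2743]
orientation: [3.141, -0.0, 0.47]
force: [0.1, 0.0, 0.1]
opening: 0.0854
```

Run:
```python
from h import *
T=pose();im=cams.grab_frame('wrist');cv2.imwrite('pics/w1.png',im[:,:,::-1]);np.save('T1.npy',T);print(T[:3,3])
print(proj('wrist',(.4834,.1794,.138),T),proj('wrist',(.4849,.179,.142),T))
```

```text
[0.48364768 0.17739951 0.27428958]
(np.float64(319.8534277867212), np.float64(258.5163462505926)) (np.float64(321.63008985206244), np.float64(258.8696717280235))
```

View pics/w1.png

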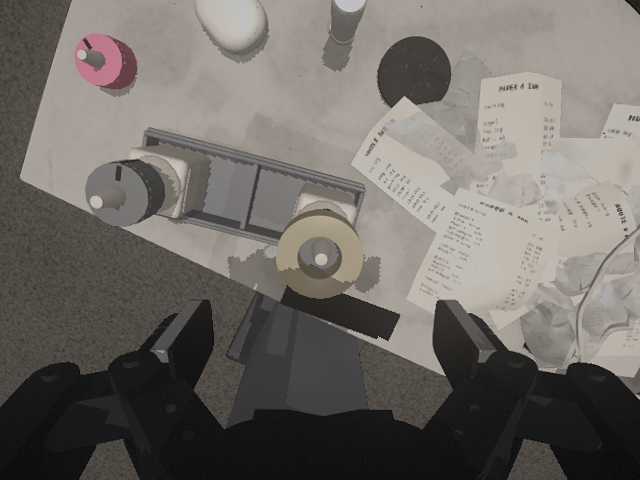

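Here the tan roll sits around (320,254) with the nozzle tip near (321,258). Cap_b is at (125,195), the pink cap at (105,62).

Run:
```python
from h import *
T=np.load('T1.npy');im=cv2.imread('pics/w1.png').astype(int)
hsv=cv2.cvtColor(im.astype(np.uint8),cv2.COLOR_BGR2HSV)
# inner hole ellipse & outer top rim
m=((im[...,2]-im[...,0]>25)&(im[...,2]>150)).astype(np.uint8)*255
mm=np.zeros_like(m);mm[200:305,265:375]=m[200:305,265:375]
cs,h=cv2.findContours(mm,cv2.RETR_CCOMP,cv2.CHAIN_APPROX_NONE)
for i,c in enumerate(cs):
    if cv2.contourArea(c)>300:
        e=cv2.fitEllipse(c);print(h[0][i][3],cv2.contourArea(c),e,plane('wrist',e[0],.138,T))
g=im.sum(2);t=np.zeros(g.shape,np.uint8);t[245:272,308:335]=(g[245:272,308:335]>560)*255
cs,_=cv2.findContours(t,cv2.RETR_EXTERNAL,cv2.CHAIN_APPROX_NONE)
for c in cs:
    if cv2.contourArea(c)>20: print('tip',cv2.minEnclosingCircle(c),plane('wrist',cv2.minEnclosingCircle(c)[0],.142,T))
```

```text
-1 2737.5 ((320.1883239746094, 250.71221923828125), (65.94904327392578, 83.30147552490234), 98.36595153808594) [0.48771326 0.18136601 0.138     ]
```

Run:
```python
from h import *
T=np.load('T1.npy');im=cv2.imread('pics/w1.png')
cv2.imwrite('pics/w1c.png',cv2.resize(im[190:320,250:400],(750,650))[:600])
```

```text
(no output)
```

View pics/w1c.png

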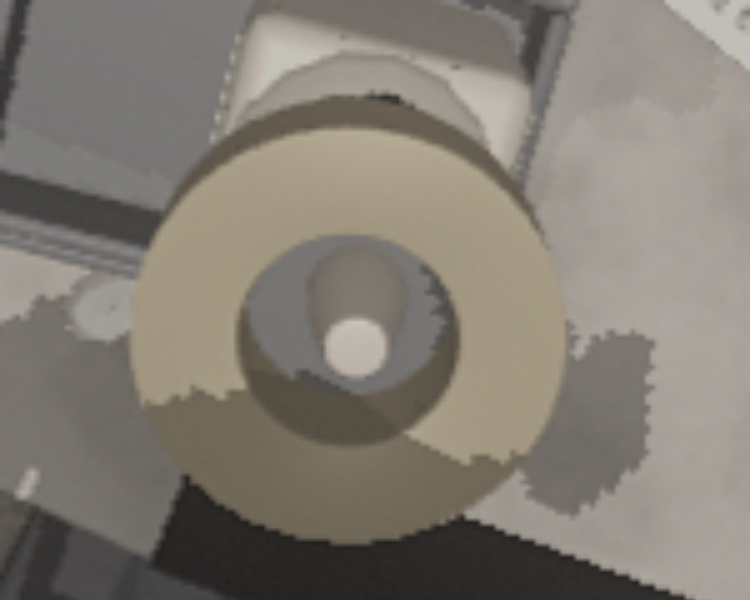

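Run:
```python
from h import *
T=np.load('T1.npy')
print(plane('wrist',(319.6,256.9),.138,T),plane('wrist',(321.1,259.2),.142,T))
```

```text
[0.48421324 0.17997539 0.138     ] [0.48458723 0.17917856 0.142     ]
```

Request:
jog_arm --series '[0.001,-0.002,0.015,0,1,0,0,0.015,0,1,0,0,0.015,0,1,0,0,0.015,0,1,0,0,0.011,0,1,0,0,0.01,0,1,0,0,0,0,1,0,0,0,0,-1,0,0,0,0,-1,0,0,0,0,-1]' --grip_force 30

```text
t: 3.95
ee_pos: [0.4844, 0.1802, 0.1937]
orientation: [3.141, -0.002, 0.471]
force: [-0.8, -0.7, 4.1]
opening: 0.0495
```

Run:
```python
from h import *
im=cams.grab_frame('scene');cv2.imwrite('pics/s2.png',cv2.resize(im[200:400,180:430,::-1],(750,600)))
im=cams.grab_frame('wrist');cv2.imwrite('pics/w2.png',im[:,:,::-1]);print(status.state())
```

```text
{'t': 4.05, 'joint_positions': array([1.40078328e-01, 3.02271009e-01, 1.76708293e+00, 9.51544586e-06,
       1.07049348e+00, 1.24005661e+00]), 'joint_velocities': array([ 2.77258504e-03,  2.04904625e-04,  1.79210833e-03, -2.59435855e-05,
       -3.35363845e-04,  4.98509021e-05]), 'tau': array([-7.90377846e-02, -4.02796555e+01, -2.34489781e+01, -6.41547071e-03,
       -2.28523621e-01,  8.23805367e-04]), 'ee_pos': array([0.48443257, 0.18020424, 0.19375222]), 'orientation': array([ 3.14103381e+00, -1.65335720e-03,  4.70813945e-01]), 'force': array([-0.93039723,  0.14154974,  5.38551666]), 'torque': array([0.01795076, 0.11877033, 0.0049093 ]), 'opening': 0.0498696973040471}
```

View pics/s2.png

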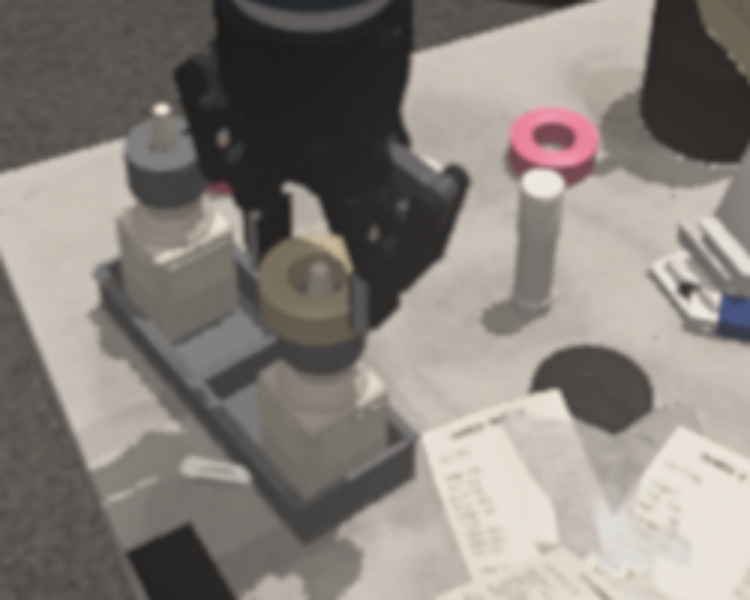

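View pics/w2.png

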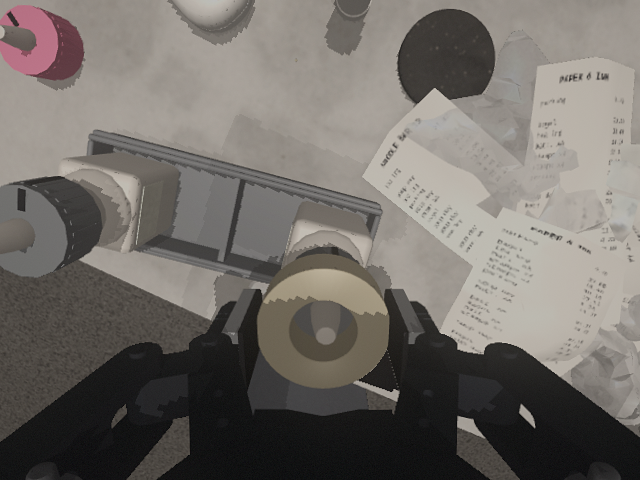

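Request:
jog_arm --series '[0,0,-0.003,0,-1,0,0,-0.005,0,-1,0,0,-0.008,0,-1,0,0,-0.01,0,-1,0,0,-0.012,0,-1,0,0,-0.012,0,-1,0,0,-0.012,0,-1,0,0,-0.012,0,-1,0,0,-0.006,0,-1,0,0,0,0,-1]'

```text
t: 5.3
ee_pos: [0.4842, 0.1801, 0.2734]
orientation: [3.141, -0.001, 0.471]
force: [0.2, -0.3, -1.0]
opening: 0.0495
```

Run:
```python
from h import *
im=cams.grab_frame('scene');cv2.imwrite('pics/s3.png',cv2.resize(im[170:390,180:430,::-1],(680,600)))
T=pose();im=cams.grab_frame('wrist');cv2.imwrite('pics/w3.png',im[:,:,::-1]);np.save('T3.npy',T);print(T[:3,3])
```

```text
[0.4839112  0.18013002 0.27287231]
```

View pics/s3.png

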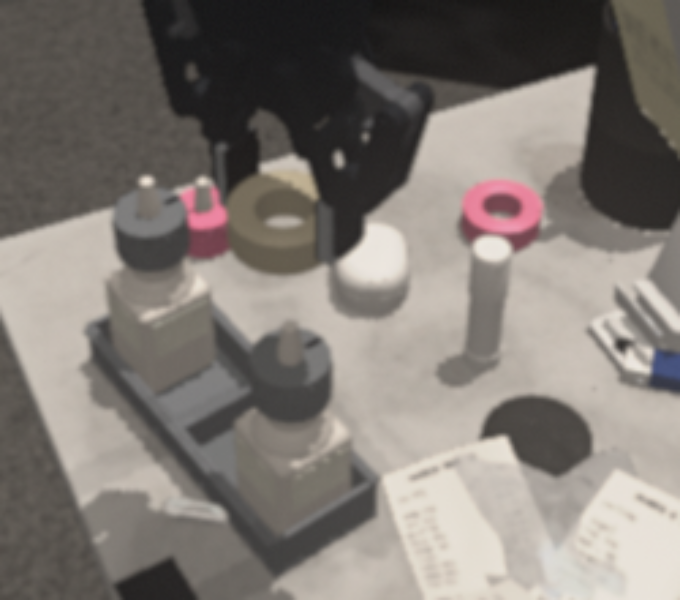

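View pics/w3.png

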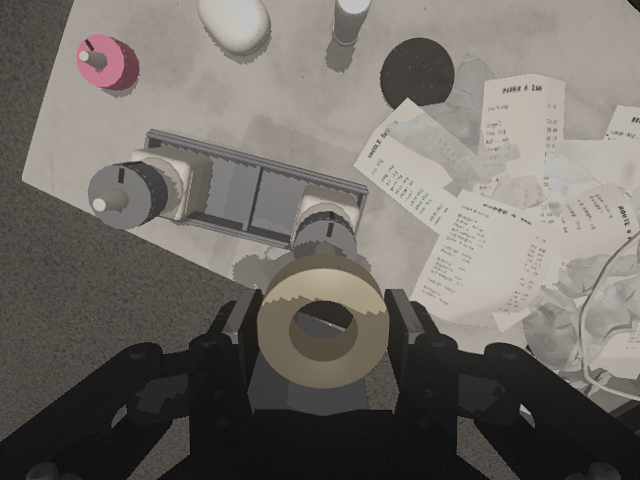

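The roll is held level (opening 50 mm), and the bare cap_a is visible at (325,235). I carry it to the free spot near (0.615, 0.395).

Request:
jog_arm --series '[0.02,-0.012,0,0,-1,0.043,-0.0264,0,0,-1,0.043,-0.0264,0,0,-1,0.043,-0.0264,0,0,-1,0.043,-0.0264,0,0,-1,0.0222,-0.0144,0,0,-1,0,0,0.01,-0.105,-1,0,0,0.02,-0.105,-1,0,0,0.02,-0.105,-1,0,0,0.01,0,-1]'

```text
t: 6.65
ee_pos: [0.6143, 0.3946, 0.2104]
orientation: [-3.14, 0.003, 0.785]
force: [-0.5, 1.1, -1.1]
opening: 0.0498
```

Run:
```python
from h import *
T=pose();im=cams.grab_frame('wrist');cv2.imwrite('pics/w4.png',im[:,:,::-1]);np.save('T4.npy',T);print(T[:3,3])
im=cams.grab_frame('top');cv2.imwrite('pics/t4.png',im[:,:,::-1])
print(proj('wrist',(T[0,3],T[1,3],0),T))
for p in((208,200),(207,250),(206,300)):print(plane('top',p,0))
```

```text
[0.61425804 0.39463055 0.21042143]
(np.float64(322.9112851967105), np.float64(227.1288547938494))
[0.6776611  0.44814298 0.        ]
[0.58361319 0.44760434 0.        ]
[0.49204917 0.44761522 0.        ]
```

View pics/w4.png

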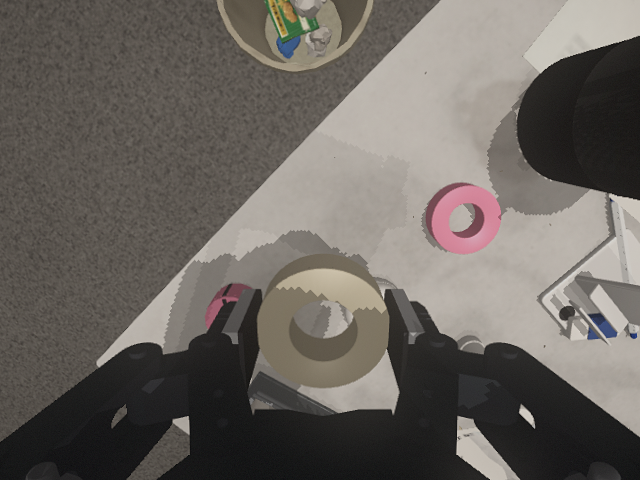

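View pics/t4.png

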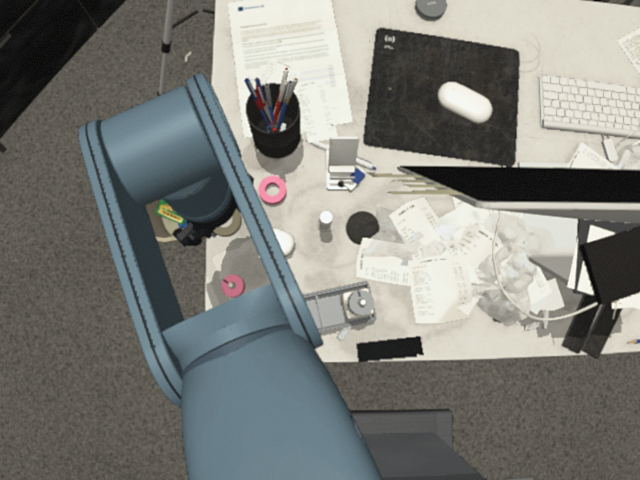

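Below the roll the desk is free: pink ring at (463,218), pink cap at (230,305), both clear of the fingers. I lower it.

Request:
jog_arm --series '[0,0,0.015,0,-1,0,0,0.019,0,-1,0,0,0.019,0,-1,0,0,0.019,0,-1,0,0,0.018,0,-1,0,0,0.016,0,-1,0,0,0.01,0,-1,0,0,0.008,0,-1,0,0,0.006,0,-1,0,0,0.002,0,-1]'

```text
t: 8.0
ee_pos: [0.615, 0.3949, 0.0808]
orientation: [3.142, -0.0, 0.786]
force: [0.2, -0.6, -0.2]
opening: 0.0497
```

Run:
```python
from h import *
T=pose();im=cams.grab_frame('wrist');cv2.imwrite('pics/w5.png',im[:,:,::-1]);print(T[:3,3],status.state()['force'])
im=cams.grab_frame('scene');cv2.imwrite('pics/s5.png',cv2.resize(im[180:330,200:400,::-1],(800,600),interpolation=cv2.INTER_CUBIC))
```

```text
[0.61501751 0.39494529 0.08079354] [0.07136192 0.08592234 0.20288121]
```

View pics/w5.png

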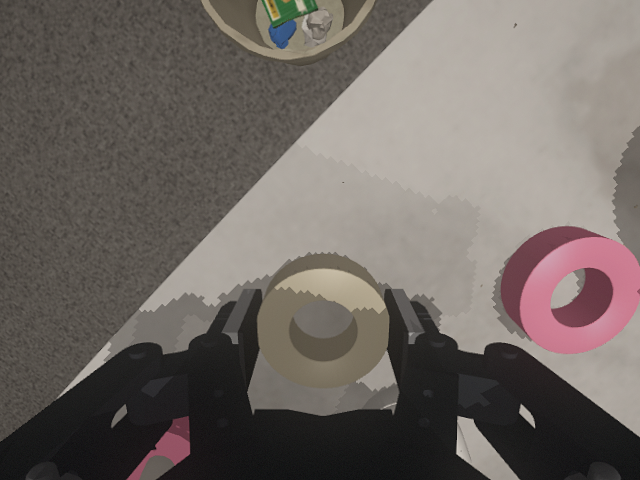

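View pics/s5.png

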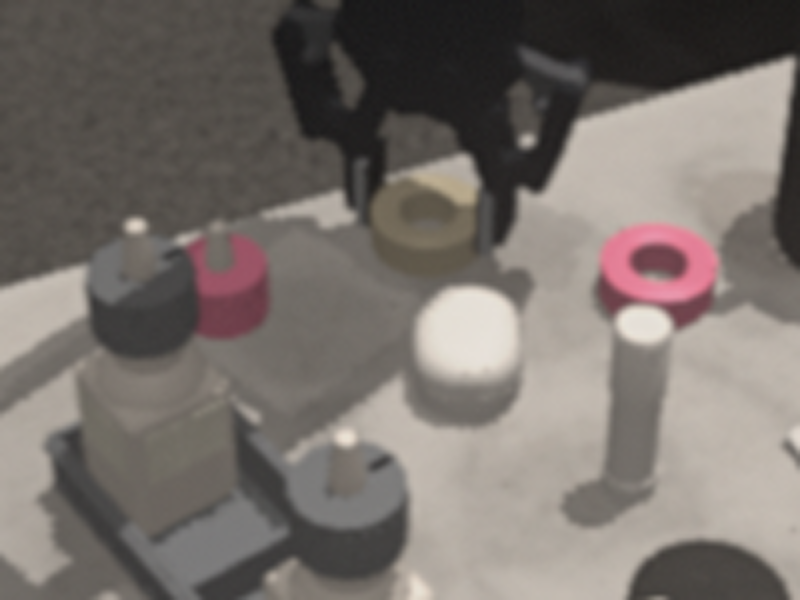

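Request:
jog_arm --series '[0,0,0.003,0,-1,0,0,0.002,0,-1,0,0,0.001,0,-1,0,0,0.001,0,-1,0,0,0,0,-1,0,0,0,0,-1,0,0,0,0,-1,0,0,0,0,-1,0,0,0,0,-1,0,0,0,0,-1]'

```text
t: 9.35
ee_pos: [0.615, 0.3949, 0.0739]
orientation: [-3.142, 0.0, 0.786]
force: [-0.2, 0.2, 1.0]
opening: 0.0499
```

Request:
jog_arm --series '[0,0,0.0005,0,-1,0,0,0.0005,0,-1,0,0,0.0005,0,-1,0,0,0,0,-1,0,0,0,0,-1,0,0,0,0,-1,0,0,0,0,-1,0,0,0,0,-1,0,0,0,0,-1,0,0,0,0,-1]'

```text
t: 10.6
ee_pos: [0.615, 0.3949, 0.0738]
orientation: [3.141, -0.0, 0.786]
force: [-2.9, -2.1, 7.5]
opening: 0.0497
```

The upward force of 7.5 N shows the roll rests on the desk, so I release it and rise.

Request:
jog_arm --series '[0,0,0,0,0.3,0,0,0,0,0.45,0,0,0,0,0.5,0,0,0,0,0.5,0,0,-0.01,0,0.5,0,0,-0.02,0,0.5,0,0,-0.025,0,0.6,0,0,-0.03,0,1,0,0,-0.03,0,1,0,0,-0.04,0,1]'

```text
t: 11.85
ee_pos: [0.6147, 0.3948, 0.2297]
orientation: [3.141, -0.0, 0.786]
force: [0.6, -0.2, 0.1]
opening: 0.085
```

Run:
```python
from h import *
T=pose();im=cams.grab_frame('wrist');cv2.imwrite('pics/w6.png',im[:,:,::-1]);print(T[:3,3],status.state()['orientation'])
im=cams.grab_frame('scene');cv2.imwrite('pics/s6.png',cv2.resize(im[180:330,200:400,::-1],(800,600),interpolation=cv2.INTER_CUBIC))
```

```text
[0.61472775 0.39479336 0.22966761] [ 3.13761448 -0.01028389  0.78596091]
```

View pics/s6.png

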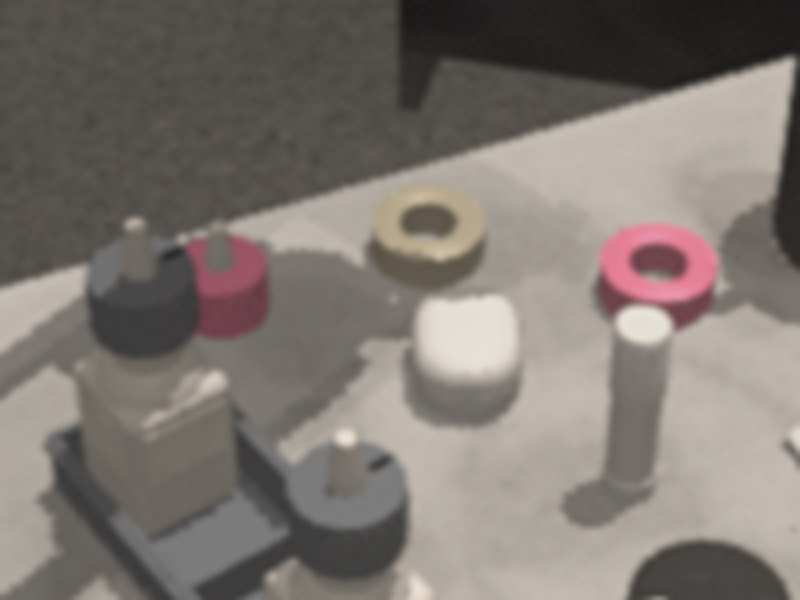

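View pics/w6.png

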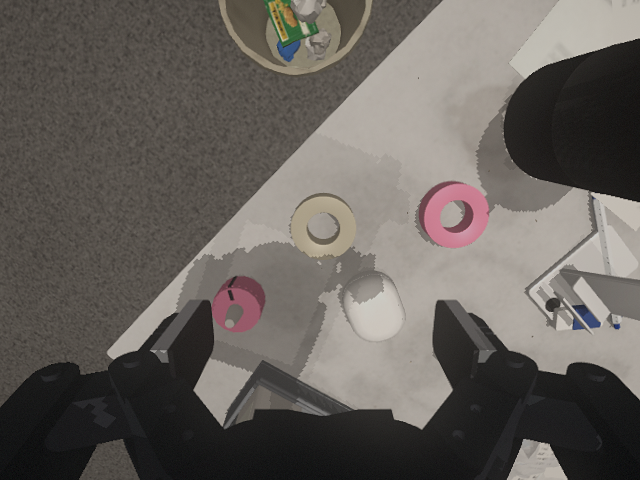

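The roll lies flat on the desk at wrist (323,226), and the bud case and pink things are as before. Now back over cap_a.

Request:
jog_arm --series '[0,0,-0.025,0,1,-0.02,0.0045,-0.02,0,1,-0.0408,0.0101,0,0,1,-0.0408,0.0101,0,0,1,-0.0408,0.0101,0,0,1,-0.0408,0.0101,0,0,1,-0.0408,0.0101,0,0,1,-0.0205,0.0055,0,0,1,0,0,0,0,1,0,0,0,0,1]'

```text
t: 13.2
ee_pos: [0.4855, 0.1796, 0.2732]
orientation: [3.141, -0.002, 0.786]
force: [-0.5, -0.2, 0.4]
opening: 0.0853
```

Run:
```python
from h import *
T=pose();im=cams.grab_frame('wrist')[:,:,::-1].copy();cv2.imwrite('pics/w7.png',im);np.save('T7.npy',T);print(T[:3,3])
p=proj('wrist',(.4847,.1791,.142),T);q=proj('wrist',(.4847,.1791,.12),T);print(p,q)
x,y=map(int,q);x=max(x,75);cv2.imwrite('pics/w7c.png',cv2.resize(im[y-60:y+60,x-75:x+75],(750,600)));print(x-75,y-60)
```

```text
[0.48547606 0.17957774 0.27316872]
(np.float64(322.04680771079416), np.float64(264.3738018454381)) (np.float64(322.0539120642973), np.float64(252.43891448555874))
247 192
```

View pics/w7c.png

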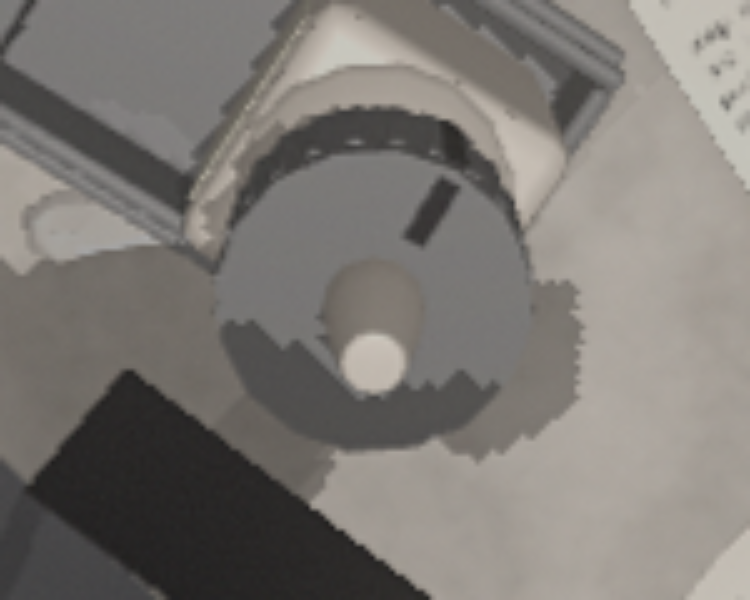

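Tip measured at (321.8,264.4) against a predicted (322.0,264.4), so cap_a's position is confirmed. I descend and grip the collar.

Request:
jog_arm --series '[-0.001,0,0.015,0,1,0,0,0.02,0,1,0,0,0.02,0,1,0,0,0.02,0,1,0,0,0.02,0,1,0,0,0.01,0,1,0,0,0.005,0,1,0,0,0,0,-1,0,0,0,0,-1,0,0,0,0,-1]' --grip_force 60

```text
t: 14.5
ee_pos: [0.4847, 0.1786, 0.1634]
orientation: [3.141, -0.001, 0.786]
force: [-1.0, 0.5, 1.0]
opening: 0.0391
```

Request:
jog_arm --series '[0,0,0,0,-1,0,0,0,-0.1,-1,0,0,0,-0.1,-1,0,0,0,-0.1,-1,0,0,0,-0.1,-1,0,0,0,-0.1,-1,0,0,0,0,-1,0,0,0,0,-1,0,0,0,0,-1,0,0,0,0,-1]'

```text
t: 15.75
ee_pos: [0.4842, 0.1788, 0.1631]
orientation: [3.141, -0.0, 1.286]
force: [-1.7, 0.5, 6.1]
opening: 0.0387
```

Run:
```python
from h import *
T=pose();s=status.state();print(s['torque'],s['force'],s['orientation'],s['opening'])
im=cams.grab_frame('wrist')[:,:,::-1].copy();cv2.imwrite('pics/w8.png',im)
```

```text
[0.09008669 0.37135588 0.19342119] [-1.73199704  0.48586119  6.05241217] [ 3.14125516e+00 -4.41180285e-04  1.28627899e+00] 0.03872079844375953
```

View pics/w8.png

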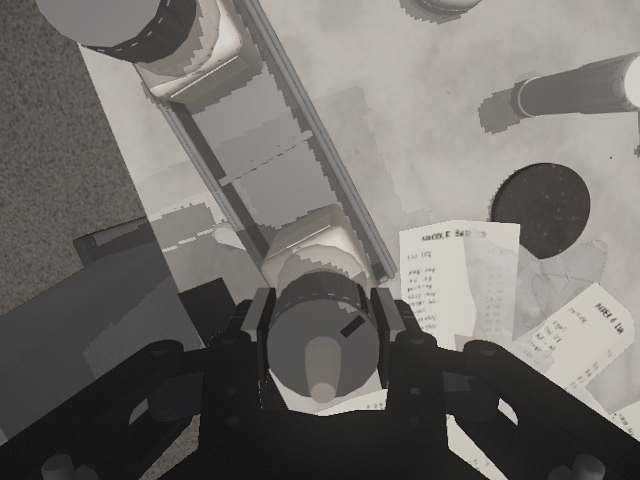

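Run:
```python
from h import *
T7=np.load('T7.npy');T=pose()
for n,p,TT in(('before',(432/5+247,210/5+192),T7),('now',(353,327),T)):
    q=plane('wrist',p,.12,TT)-np.array([.4847,.179,.12]);print(n,np.hypot(*q[:2]),np.degrees(np.arctan2(q[1],q[0])))
```

```text
before 0.013918248855883794 12.783729333412857
now 0.012874776225325086 21.174827074607393
```

Counter-clockwise, the cap went only about 8° of the 29° I turned, then slipped with residual torque. So it is left-handed and I turn clockwise (positive about tool z).

Request:
jog_arm --series '[0,0,0,0.1,-1,0,0,0,0.1,-1,0,0,0,0.1,-1,0,0,0,0.1,-1,0,0,0,0.1,-1,0,0,0,0.1,-1,0,0,0,0.1,-1,0,0,0,0.1,-1,0,0,0,0.1,-1,0,0,0,0.1,-1]'

```text
t: 17.05
ee_pos: [0.4851, 0.1785, 0.1632]
orientation: [3.141, -0.002, 0.282]
force: [0.4, 0.8, 2.9]
opening: 0.0386
```

Run:
```python
from h import *
T=pose();s=status.state();print(s['torque'],s['force'],s['orientation'],s['joint_positions'])
im=cams.grab_frame('wrist')[:,:,::-1].copy();cv2.imwrite('pics/w9.png',im);np.save('T9.npy',T)
```

```text
[-0.00579661 -0.03039858  0.00844474] [0.40391466 0.83665757 2.88546668] [ 3.14112202e+00 -2.35367983e-03  2.82449684e-01] [ 1.36639067e-01  3.40175882e-01  1.80123258e+00 -1.47167004e-04
  9.97787114e-01  1.42506590e+00]
```

View pics/w9.png

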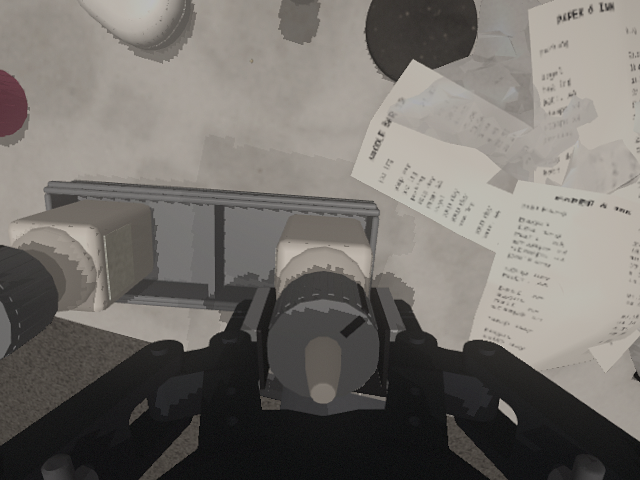

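The mark stays at (353,327) in the tool view, so the cap turns with the gripper, now about 49° loosened. I turn another 46°.

Request:
jog_arm --series '[0,0,0,0.1,-1,0,0,0,0.1,-1,0,0,0,0.1,-1,0,0,0,0.1,-1,0,0,0,0.1,-1,0,0,0,0.1,-1,0,0,0,0.1,-1,0,0,0,0.1,-1,0,0,0,0,-1,0,0,0,0,-1]'

```text
t: 18.35
ee_pos: [0.485, 0.1783, 0.1631]
orientation: [-3.141, -0.002, -0.511]
force: [0.6, -1.4, 5.9]
opening: 0.0389
```

Run:
```python
from h import *
T=pose();s=status.state();print(s['torque'],s['force'],s['orientation'])
im=cams.grab_frame('wrist')[:,:,::-1].copy();cv2.imwrite('pics/w10.png',im[240:480,160:480])
```

```text
[-0.23219816 -0.00746568  0.01155076] [ 0.59692308 -1.35839743  5.89870507] [-3.14085468e+00 -1.84550841e-03 -5.10874232e-01]
```

View pics/w10.png

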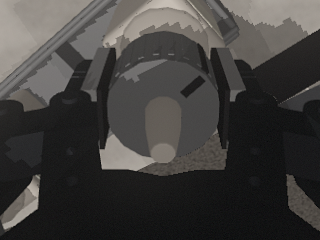

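Request:
jog_arm --series '[0,0,-0.001,0,-1,0,0,-0.001,0,-1,0,0,-0.001,0,-1,0,0,-0.001,0,-1,0,0,-0.001,0,-1,0,0,-0.001,0,-1,0,0,-0.001,0,-1,0,0,-0.001,0,-1,0,0,0,0,-1,0,0,0,0,-1]'

```text
t: 19.65
ee_pos: [0.4848, 0.1782, 0.1703]
orientation: [-3.142, -0.001, -0.513]
force: [4.4, -2.3, -2.9]
opening: 0.0386
```

Request:
jog_arm --series '[0,0,-0.002,0,-1,0,0,-0.004,0,-1,0,0,-0.006,0,-1,0,0,-0.008,0,-1,0,0,-0.008,0,-1,0,0,-0.008,0,-1,0,0,-0.008,0,-1,0,0,-0.007,0,-1,0,0,-0.004,0,-1,0,0,0,0,-1]'

```text
t: 20.9
ee_pos: [0.4844, 0.1785, 0.2257]
orientation: [-3.141, -0.0, -0.514]
force: [-0.7, -0.9, -1.2]
opening: 0.0387
```

Run:
```python
from h import *
s=status.state();print(s['torque'],s['force'],s['ee_pos'],s['opening'])
im=cams.grab_frame('scene')[:,:,::-1].copy();cv2.imwrite('pics/s11.png',cv2.resize(im[160:385,170:470],(800,600),interpolation=cv2.INTER_CUBIC))
im=cams.grab_frame('wrist')[:,:,::-1].copy();cv2.imwrite('pics/w11.png',im)
im=cams.grab_frame('top')[:,:,::-1].copy();cv2.imwrite('pics/t11.png',im)
```

```text
[ 0.01592155 -0.04910625 -0.04529975] [-0.690204   -0.92125809 -1.1605767 ] [0.48438904 0.17851474 0.22570722] 0.03874762575863667
```

View pics/s11.png

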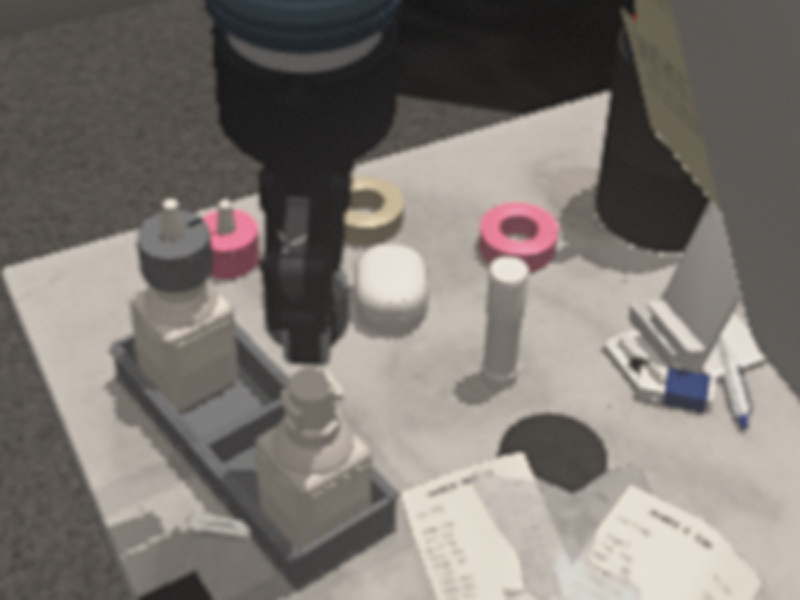

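View pics/w11.png

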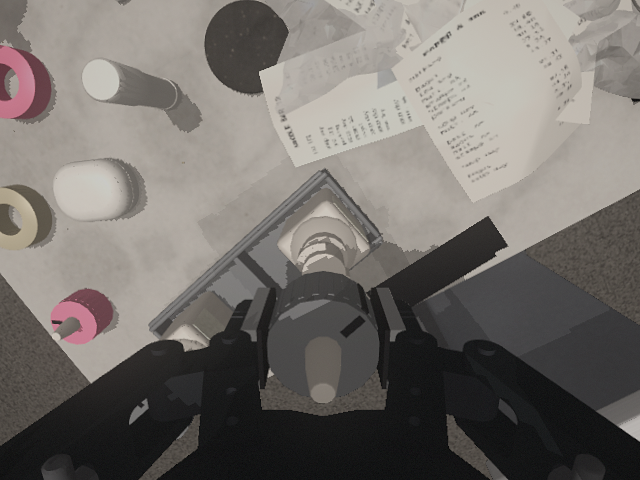

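View pics/t11.png

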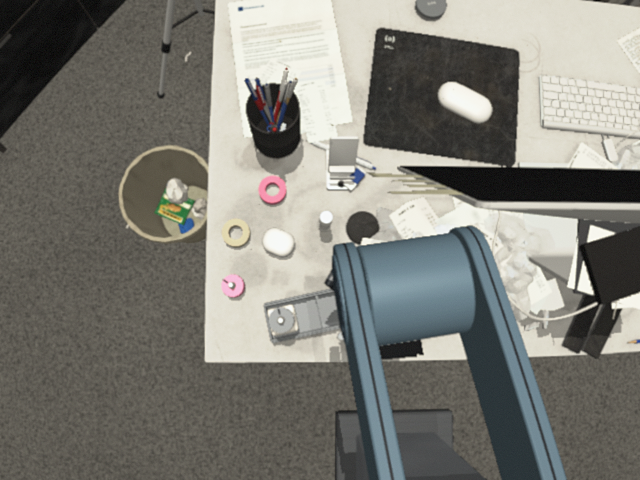

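The bare thread of bottle A shows at wrist (322,250), with the cap still in the jaws. The roll lies at top (235,233). Cap_b and the bystanders are in place.

Run:
```python
from plant import r
print(r.finish_job())
```

```text
the job is handed in; nothing more can be done
None
```

I lifted the tan roll off the right-hand bottle's nozzle and set it flat on the desk. Then I unscrewed that bottle's cap, and the job was handed in at about 21 s with the cap still held up in the gripper.

- **Roll:** it went down at about (0.615, 0.395). I released it only after reading about 7.5 N of contact with the desk, and the pictures afterwards show it lying flat.
- **Thread:** counter-clockwise, the cap moved only about 8° before it stopped and the grip slipped. Clockwise it turned with the gripper to about 94° from closed, so this bottle is the left-handed one.
- **Cap:** it came straight up with almost no force (at most about 5 N) and is now about 62 mm above its closed height. Its lower end is roughly 43 mm above the thread top, with the jaws 39 mm open.
- **Other things:** in the last pictures bottle A's thread is bare and cap_b and the bystanders look unmoved. I compared those by eye and did not measure them again.

No check failed or disagreed.

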